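Tip the bin lid shut and push the latch arm across

ROBOT

A 6-joint arm with a two-finger parallel gripper is mounted at the origin on the work surface. World frame = base frame: x ahead of the robot, y to its left, z up, the work surface at z = 0. Lengths are in mm, angles in rad, forces in N, time in s.
With the tool pointing down it reaches from about 300 to 1000 mm from the base axis. Payload 5.1 kg.
Tool frame: the origin (TCP) lies on the centre line of the jaws, within the pads' length; the fingertips stand 8 mm ahead of it and the grasp point (between the pads) lies 11 mm behind it; z points along the fingers, y is the direction in which the jaws open and shut (so a half turn about z gives the same grasp; the last joint's range is limited). The gripper opens to 95 mm and grips with 3 to 60 N. Pads are 20 mm wide; open, the fingers measure 119 mm over their backs; the gripper's body (75 mm by 180 mm) begins 59 mm behind the grasp point.
Start: joints at [-1.25, 0.124, 1.65, -0, 1.367, -0.083], TCP at [255.362, -597.725, 222.656] pointing down, gripper open.
Joint ranges: [-2.61, 2.61], [-1.02, 2.33], [0.03, 2.71], [-1.35, 4.49], [0.32, 2.68], [-2.91, 2.91]. Speed limits (rad/s): [2.57, 2.57, 3.14, 3.14, 3.14, 3.14].

INTERFACE

Orientations are given as a unit quaternion [w, x, y, z].
In Python, from workcell import bot gives the robot as it stands. The module is installed in compiled form; this text tells all that it offers.
- The arm moves only by the tool play_rows, never from a script. Its argument "plan" is a list of rows, each a list of 5 numbers: the shift along the tool's x, y, z in mm, then the turn about the tool's z in rad, then the gripper command: -1 is fully open, 1 is shut, values between are in proportion. In form: [[dx, dy, dz, turn, jaw], ...]. A call has exactly 5 rows; each row shifts and turns the pose as measured when the row begins, along the tool's axes as they then stand; what a row does not reach is not made up. A row lasts 1/8 s, in which the tool goes at most 62.5 mm and 10.7 degrees, less where a joint would pass 70% of its speed; a pose out of reach is approached as far as the arm can. A call with a gripper value outside its range is refused whole. The fingers move at their own pace and stop on an object; "squeeze" is the grip in N (left out, the last holds). Time passes only in rows, so rows that do not move let the fingers close, or fill a call up. It gives the time, the measured TCP pose, the force and the opening at its end, in the units of the state.
- bot.read_state(): the state, without advancing time (a new reading comes with each control period).
- bot.snapshot(name): name is "scene" or "top" or "wrist"; returns a dict with "color" (384x512x3 uint8, red, green, blue), "depth" (384x512 float32, mm along the optical axis (not along the pixel's ray), 0 where there is no reading), "camera_matrix" (3x3 intrinsics, pixels), "k1" (the pictures are not rectified: a ray, as slopes to the right and down, at radius r is drawn at 1 + k1 r^2 times it, then the intrinsics apply), "extrinsics" (4x4, takes a point from world to camera coordinates). Camera axes: x right, y up, looking along -z (the intrinsics and any distortion apply to the point x, -y, -z); pixel columns grow to the right and rows downward; lengths in mm; the calibration is good to about 2 mm. A picture is of the moment at which its call begins.
- bot.close_job(): hands the job in, once; it reports no verdict.
Trained networks look in a picture, given as the dict that the camera call returned (one of the last four; its "shot" number tells which), for a name from the list of things; names that differ only in an ending like _2 or _b are one class to them, and where a whole thing is asked for, a point or a joint stands for the part that bears it (a point fixed in the world has none). Each returns a list of dicts, best first, with "conf" (0 to 1); they miss things now and then, are a little off and sometimes report something else, mostly with a low value. They report only what shows in the picture. A call takes as long as a camera call.
- bot.masks_of(picture, thing): "region" (384x512 bool, what is visible of it) and "extent" ([left, top, width, height] in pixels, round what is visible of it).
- bot.spot_point(picture, thing): "at" ([row, column] in pixels: a listed point, or the origin of a listed thing).
The state is a dict: "time_s": time; "joint_pos": joint angles; "joint_vel": joint speeds; "joint_efforts": joint torques, N m; "tool_pos": TCP position; "tool_rot": TCP orientation; "wrist_force": force on the tool from outside, world axes, zero at the start; "moment": the same for the moment, N m; "finger_gap": finger opening in mm.
Only numpy, scipy, OpenCV 4.12 (cv2) and the standard library are available. Lean on these libraries where they do the work, as an engineer would, in place of code of your own. Each camera call takes 0.05 s, during which the arm holds its last target. There are 200 camera calls.

TASK

Close up the parts bin by pushing, with nothing picked up: tip the standing orange lid over and press it gently down until it is fully shut, without slamming it and with the fingers kept off the black rubber seal on its inside. Once the lid is shut, push the forged latch arm round until it lies across the lid, fully home against its stop. Leave the other things on the shelf where they lie.

Things in the scene. Friction and masses are not known exactly. Their poses are not given: they have to be found in the camera images.
- parts_bin: fixed grey sheet-steel bin, 150 mm in its x by 220 mm in its y by 85 mm high, a rim 8 mm proud all round; origin at the centre of its underside on the shelf. Its -x side is the front, towards the robot; the lid's hinge runs along its +x rim and the latch stands beside its -y side. A steel carry handle stands 22 mm out from its +y side, 58 mm up. Steel stock lies in it
- bin_lid (a joint): hinge of the orange steel lid: 0 fully shut (level), pi/2 standing upright, more when leaning back away from the robot; free from 0 to 1.9 rad. The friction hinge holds the lid wherever it is left: pushing its free edge takes up to about 7 N, and near shut it still needs about 3 N
- lid_hinge (a point): mid-length of the lid's hinge axis, 91 mm above the shelf and 83 mm to the bin's +x of the bin's centre; the axis runs along the bin's y. The lid's own x axis points from the free edge to the hinge, its z axis is the normal of the painted outer face
- lid_edge (a point): middle of the lid's free edge on its outer face. The lid is a flat plate 168 mm from hinge to free edge, 240 mm wide, 4 mm thick; shut, its top is 95 mm above the shelf (97 mm on a panel pressed up in its middle). Upright, its outer painted face looks to the bin's +x and its inner face with the black seal to the robot
- lid_seal: black rubber seal, a rectangular frame of strip 16 mm wide and 6 mm thick around the edge of the lid's inside face; its origin lies on the hinge axis at mid-length. Fingers must not touch it
- latch_arm (a joint): swing of the forged latch arm about its upright bolt: 0 home against its stop, lying across the lid along the bin's +y; it grows anticlockwise seen from above (pi/2: the arm points to the bin's -x, beyond that outwards to -y); free from 0 to 2.5 rad. It stays where it is left; about 1 N at the peg moves it
- latch_pivot (a point): the arm's turning axis (upright) at the arm's underside, 97 mm above the shelf, 20 mm to the bin's -x and 142 mm to the bin's -y of the bin's centre. The arm is 18 mm wide, 11 mm thick and reaches 104 mm from the axis
- latch_peg (a point): top of the arm's upright thumb peg, 80 mm from the turning axis; the peg is 14 mm across and stands from 108 mm to 135 mm above the shelf
- copper_washers: stack of copper washers, 38 mm across, 24 mm high, origin at its underside centre; a bystander near the bin
- rubber_grommet: black rubber grommet, 34 mm across, 14 mm high, origin at its underside centre; a bystander near the bin
- bow_shackle: small steel bow shackle with a yellow pin lying flat, about 75 by 65 mm, 14 mm high; a bystander near the bin
- spring_scale: flat steel spring scale with a hook at one end, lying flat, about 195 by 34 mm, 18 mm high; a bystander
- eye_hook: dark forged eye hook lying flat, about 155 by 75 mm, 22 mm high; a bystander
- caliper: steel vernier caliper lying flat, about 190 by 70 mm, 9 mm high; a bystander
- dye_can: red can standing upright, 52 mm across, 140 mm high; a bystander

How it is judged:
By the outcome, as a careful person would: the job done as asked, in the order asked, and still so for the second after the job is handed in, with the robot touching nothing.
It also fails if it takes over 56 s, if anything falls off the work surface, if the arm or the gripper's body presses on something with over 40 N, if the wrist force passes 120 N, or if a joint passes its speed limit or range.

## Working session

There is one attempt and no reset: what is moved stays moved. The work goes in short steps, Python scripts to look and compute and a tool call to move; the robot and the scene stay as the last step left them, time stands still between calls to the robot, and variables do not carry over. Pictures are saved under pics/ and viewed, about 8 in all and at most 12, crops included, and the job is handed in when it is done.

Besides the shell and the picture viewer there is one more tool, called after "Emit:" as name(argument=value, ...) on one line, values as JSON. play_rows: Moves the arm, as the interface text tells. Its arguments: {"type":"object","properties":{"plan":{"type":"array"},"squeeze":{"type":"number"}},"required":["plan"]}

```bash
mkdir -p pics; cat > h.py <<'E'
import numpy as np, cv2
from workcell import bot
def cam(p):
    K=np.array(p["camera_matrix"]);E=np.array(p["extrinsics"]);return K,E,p["k1"]
def ray(p,r,c):
    K,E,k=cam(p)
    u=cv2.undistortPoints(np.array([[[c,r]]],float),K,np.array([k,0,0,0.]))[0,0]
    R=E[:3,:3];o=-R.T@E[:3,3];d=R.T@np.array([u[0],-u[1],-1]);return o,d
def atdepth(p,r,c,D):
    o,d=ray(p,r,c);return o+D*d
def atz(p,r,c,z):
    o,d=ray(p,r,c);return o+d*(z-o[2])/d[2]
def cloud(p,m):
    K,E,k=cam(p);D=p["depth"];rr,cc=np.nonzero(m&(D>0))
    u=cv2.undistortPoints(np.stack([cc,rr],1).astype(float)[:,None],K,np.array([k,0,0,0.]))[:,0]
    z=D[rr,cc][:,None];C=np.hstack([u*[1,-1],-np.ones((len(u),1))])*z
    return (C-E[:3,3])@E[:3,:3]
def save(p,n): cv2.imwrite("pics/"+n+".png",p["color"][:,:,::-1])
E
python3 - <<'E'
from h import *
np.set_printoptions(precision=1,suppress=True)
a={n:bot.snapshot(n) for n in("scene","top")}
cv2.imwrite("pics/a.png",cv2.resize(np.vstack([a[n]["color"] for n in a])[:,:,::-1],(450,600)) if 0 else np.hstack([cv2.resize(a[n]["color"],(400,300)) for n in a])[:,:,::-1])
save(a["top"],"top");save(a["scene"],"scene")
for n,p in a.items():
    print(n,ray(p,192,256))
    for t in["parts_bin","lid_hinge","lid_edge","latch_pivot","latch_peg"]:
        for s in bot.spot_point(p,t)[:2]:
            r,c=s["at"];D=p["depth"][int(r),int(c)]
            print(t,s["conf"],np.array([r,c]),D,atdepth(p,r,c,D))
    for t in["bin_lid","lid_seal","latch_arm","parts_bin","dye_can","copper_washers","rubber_grommet","bow_shackle","spring_scale","eye_hook","caliper"]:
        for s in bot.masks_of(p,t)[:1]:
            q=cloud(p,s["region"])
            print(t,round(s["conf"],2),s["extent"],np.percentile(q,[3,50,97],axis=0).ravel())
E
```

```text
scene (array([1264.2,   36. , 1301. ]), array([-0.5, -0. , -0.9]))
parts_bin 0.67 [204.1 263.3] 1304.843 [630.3  17.2 160. ]
lid_hinge 0.88 [211.7 265. ] 1347.172 [627.4  21.8 112.4]
lid_edge 0.73 [185.5 265.1] 1217.9373 [632.8  21.6 259.2]
latch_pivot 0.52 [181.2 213.7] 1405.635 [ 530.7 -127.2  106.8]
latch_peg 0.68 [150.5 215. ] 1429.3484 [ 441.6 -128.7  131.9]
bin_lid 0.76 [218.2, 182.4, 97.0, 37.4] [622.9 -91.9  94.3 630.5  23.9 190.4 633.6 134.4 259.2]
lid_seal 0.69 [229.1, 182.6, 82.4, 6.3] [470.4 -62.4  17.2 623.8  75.6 257.1 629.2 136.4 260.9]
latch_arm 0.75 [212.4, 148.4, 7.3, 37.0] [ 445.6 -137.2  104.4  489.7 -127.6  109.9  532.7 -114.6  135.3]
parts_bin 0.69 [211.7, 149.2, 101.8, 78.1] [ 462.7 -125.4   11.3  628.1   14.4  119.4  633.4  131.   257.8]
dye_can 0.69 [380.5, 220.3, 31.0, 38.1] [634.5 358.8   0.1 699.2 377.9 103.1 711.3 415.7 143.2]
copper_washers 0.58 [282.0, 161.3, 9.0, 3.6] [380.7  65.7  -4.3 395.   81.4  11.5 407.4  97.   18.4]
rubber_grommet 0.43 [280.7, 164.4, 10.3, -0.2] [388.2  68.8  -1.6 394.3  81.3  12.  403.   93.8  18.2]
bow_shackle 0.67 [211.6, 146
[... 1357 characters left out ...]
, 136.5, 32.4, 29.8] [658.5 360.4  12.1 674.9 374.3 122.1 702.9 404.1 143. ]
copper_washers 0.41 [298.4, 179.9, 14.4, 15.3] [ 588.9 -174.5    0.2  605.2 -158.8   22.3  622.1 -141.6   26.6]
rubber_grommet 0.47 [214.8, 249.9, 8.9, 12.2] [388.8  68.8   9.7 402.7  84.4  14.2 414.1  96.8  17.1]
bow_shackle 0.75 [168.2, 196.3, 23.3, 28.4] [501.6 170.7  -0.4 536.9 197.   11.4 571.5 228.7  15.9]
spring_scale 0.68 [92.6, 206.7, 20.3, 65.6] [366.6 396.3   0.5 433.4 417.4  16.  499.  440.7  20.1]
eye_hook 0.6 [376.0, 212.4, 26.4, 48.5] [ 393.1 -436.4   11.5  475.5 -395.    18.5  525.3 -374.2   23.1]
caliper 0.67 [293.7, 111.1, 59.5, 33.3] [ 746.2 -304.8    1.   780.3 -250.7    5.8  837.  -141.3   10.6]
```

View pics/top.png

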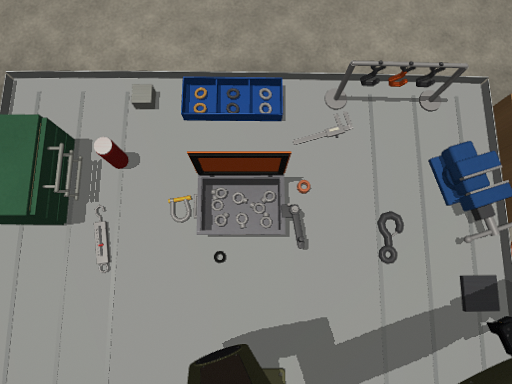

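View pics/scene.png

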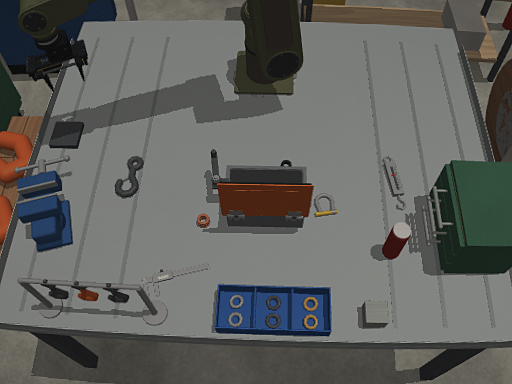

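The top view shows the lid upright at rows 152–177, columns 188–292. The latch arm points toward the robot at columns 285–305, rows 203–248, and the bystanders are clear of both. In the scene view the orange outer face is away from the robot. Next I'll refine the bin's yaw and the lid's plane.

```bash
python3 - <<'E'
from h import *
from scipy.spatial.transform import Rotation as Ro
np.set_printoptions(precision=3,suppress=True)
for n in("scene","top"):
    p=bot.snapshot(n)
    m=bot.masks_of(p,"bin_lid")[0]["region"]
    q=cloud(p,m); q=q[(q[:,2]>110)&(q[:,0]>600)&(q[:,0]<650)]
    for _ in range(3):
        c=q.mean(0);nv=np.linalg.svd(q-c)[2][2];e=(q-c)@nv;q=q[abs(e)<5]
    nv*=np.sign(nv[0]);print(n,"lid plane c",c,"n",nv,"yaw",np.arctan2(nv[1],nv[0]),"theta",np.arctan2(nv[0],nv[2]),"y,z range",np.percentile(q,[0.5,99.5],axis=0))
    m=bot.masks_of(p,"latch_arm")[0]["region"]
    q=cloud(p,m);k=q[(q[:,2]>125)&(q[:,2]<140)];a=q[(q[:,2]>102)&(q[:,2]<113)]
    print("peg",k.mean(0),len(k));c=a.mean(0);v=np.linalg.svd((a-c)[:,:2])[2][0];print("arm",c,v,a.min(0),a.max(0))
    b=cloud(p,np.ones((384,512),bool));b=b[(b[:,2]>84)&(b[:,2]<100)&(b[:,0]>430)&(b[:,0]<600)&(b[:,1]>-100)&(b[:,1]<145)]
    print("rim",b.shape,cv2.minAreaRect(b[:,:2].astype(np.float32)))
s=bot.read_state();print(s["tool_pos"],Ro.from_quat(np.roll(s["tool_rot"],-1)).as_matrix(),s["time_s"],s["finger_gap"])
E
```

```text
scene lid plane c [630.631  21.485 192.868] n [ 1.     0.008 -0.007] yaw 0.008257952704346086 theta 1.5776311280182944 y,z range [[626.051 -97.374 111.304]
 [634.635 140.242 261.078]]
peg [ 445.162 -134.122  133.567] 22
arm [ 488.942 -127.106  108.189] [0.99  0.143] [ 425.018 -143.143  102.04 ] [ 538.664 -109.341  112.807]
rim (256, 3) ((487.79443359375, 20.176551818847656), (58.52018356323242, 235.6036834716797), 0.5649575591087341)
top lid plane c [623.991  22.818 195.555] n [ 1.     0.01  -0.004] yaw 0.010316310952318341 theta 1.574573520217392 y,z range [[618.042 -95.236 110.457]
 [629.372 140.993 261.273]]
peg [ 442.459 -132.857  134.708] 26
arm [ 478.783 -127.058  108.195] [-0.987 -0.16 ] [ 420.136 -144.047  102.556] [ 533.242 -108.414  112.808]
rim (624, 3) ((528.7626342773438, 19.843475341796875), (142.3471221923828, 239.36962890625), 0.41051390767097473)
[ 255.37  -597.726  222.663] [[ 0.92   0.393  0.   ]
 [ 0.393 -0.92  -0.   ]
 [ 0.     0.    -1.   ]] 2.0 95.10950719819259
```

Emit:
play_rows(plan=[[0, 0, -40, 0.13, 1], [0, 0, -40, 0.13, 1], [0, 0, 0, 0.13, 1], [42, -40, 0, 0, 1], [42, -40, 0, 0, 1]], squeeze=10)

```text
time_s: 2.62
tool_pos: [338.5, -518.4, 304.6]
tool_rot: [-0.0, 1.0, -0.003, -0.0]
wrist_force: [0.9, 0.1, 0.3]
finger_gap: 50.6
```

Emit:
play_rows(plan=[[42, -40, 0, 0, 1], [42, -40, 0, 0, 1], [42, -40, 0, 0, 1], [42, -40, 0, 0, 1], [42, -40, 0, 0, 1]])

```text
time_s: 3.25
tool_pos: [555.6, -313.2, 305.8]
tool_rot: [0.001, 1.0, -0.004, 0.001]
wrist_force: [1.0, -0.7, 0.5]
finger_gap: 2.4
```

Emit:
play_rows(plan=[[30, -40, 0, 0, 1], [30, -40, 0, 0, 1], [30, -40, 0, 0, 1], [30, -40, 0, 0, 1], [20, -40, 0, 0, 1]])

```text
time_s: 3.88
tool_pos: [702.4, -106.5, 305.5]
tool_rot: [0.001, 1.0, -0.004, 0.001]
wrist_force: [-0.6, -0.6, -1.0]
finger_gap: 0.4
```

Emit:
play_rows(plan=[[0, -45, 0, 0, 1], [0, -45, 0, 0, 1], [0, -45, 0, 0, 1], [0, 0, 30, 0, 1], [0, 0, 30, 0, 1]])

```text
time_s: 4.5
tool_pos: [706.3, 37.3, 246.9]
tool_rot: [0.001, 1.0, -0.001, 0.005]
wrist_force: [-0.3, -0.0, -0.7]
finger_gap: 0.4
```

Emit:
play_rows(plan=[[-25, 15, 8, 0, 1], [-20, 0, 0, 0, 1], [-10, 0, 0, 0, 1], [-6, 0, 0, 0, 1], [-6, 0, 0, 0, 1]])

```text
time_s: 5.12
tool_pos: [637.9, 22.7, 233.8]
tool_rot: [0.001, 1.0, 0.0, 0.004]
wrist_force: [7.1, 0.1, -2.2]
finger_gap: 0.5
```

```bash
python3 - <<'E'
from h import *
save(bot.snapshot("scene"),"s2")
E
```

```text
(no output)
```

View pics/s2.png

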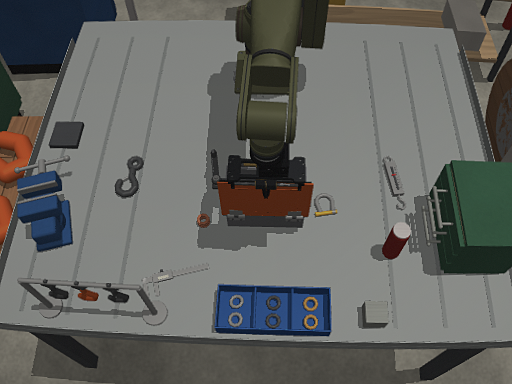

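The picture shows the fingers against the lid's orange outer face near its top edge (column 265, row 190), with 7 N of contact. Now I'll tip it along the arc.

Emit:
play_rows(plan=[[-12, 0, 0, 0, 1], [-12, 0, 1, 0, 1], [-12, 0, 2, 0, 1], [-12, 0, 3, 0, 1], [-12, 0, 4, 0, 1]])

```text
time_s: 5.8
tool_pos: [587.4, 22.3, 225.9]
tool_rot: [0.001, 1.0, -0.0, 0.018]
wrist_force: [6.8, 0.3, -1.8]
finger_gap: 0.6
```

Emit:
play_rows(plan=[[-11, 0, 5, 0, 1], [-10, 0, 5, 0, 1], [-10, 0, 6, 0, 1], [-10, 0, 7, 0, 1], [-9, 0, 8, 0, 1]])

```text
time_s: 6.42
tool_pos: [546.7, 21.9, 201.1]
tool_rot: [0.002, 1.0, -0.0, 0.031]
wrist_force: [1.4, 0.1, 4.8]
finger_gap: 0.5
```

Emit:
play_rows(plan=[[-8, 0, 8, 0, 1], [-8, 0, 8, 0, 1], [-7, 0, 9, 0, 1], [-6, 0, 9, 0, 1], [-6, 0, 9, 0, 1]])

```text
time_s: 7.05
tool_pos: [512.0, 21.6, 155.1]
tool_rot: [0.002, 1.0, 0.0, 0.031]
wrist_force: [4.0, -0.2, 1.6]
finger_gap: 0.5
```

Emit:
play_rows(plan=[[-4, 0, 7, 0, 1], [-3, 0, 7, 0, 1], [-3, 0, 6, 0, 1], [-2, 0, 6, 0, 1], [-1, 0, 5, 0, 1]])

```text
time_s: 7.68
tool_pos: [500.4, 21.6, 120.4]
tool_rot: [0.002, 1.0, -0.0, 0.031]
wrist_force: [2.1, 0.2, 2.9]
finger_gap: 0.4
```

Emit:
play_rows(plan=[[0, 0, 3, 0, 1], [0, 0, 3, 0, 1], [0, 0, 3, 0, 1], [0, 0, 2, 0, 1], [0, 0, 2, 0, 1]])

```text
time_s: 8.3
tool_pos: [499.1, 21.6, 105.3]
tool_rot: [0.002, 1.0, -0.0, 0.028]
wrist_force: [-0.7, 0.1, 3.5]
finger_gap: 0.6
```

Emit:
play_rows(plan=[[0, 0, 2, 0, 1], [0, 0, 2, 0, 1], [0, 0, 2, 0, 1], [0, 0, 2, 0, 1], [0, 0, 2, 0, 1]])

```text
time_s: 8.93
tool_pos: [499.2, 21.6, 103.4]
tool_rot: [0.002, 1.0, 0.0, 0.025]
wrist_force: [-7.5, 0.0, 14.1]
finger_gap: 0.2
```

Emit:
play_rows(plan=[[0, 0, 2, 0, 1], [0, 0, 2, 0, 1], [0, 0, -5, 0, 1], [0, 0, -50, 0, 1], [0, 0, -50, 0, 1]])

```text
time_s: 9.55
tool_pos: [490.5, 22.3, 204.4]
tool_rot: [0.002, 1.0, 0.0, 0.018]
wrist_force: [1.1, 0.1, 0.4]
finger_gap: 0.3
```

Emit:
play_rows(plan=[[-40, 45, -20, 0, 1], [-40, 45, 0, 0, 1], [-40, 45, 0, 0, 1], [-25, 45, 0, 0, 1], [0, 0, 0, 0, 1]])

```text
time_s: 10.18
tool_pos: [344.7, -161.5, 223.8]
tool_rot: [0.004, 1.0, 0.002, 0.023]
wrist_force: [-0.1, 0.3, -0.1]
finger_gap: 0.6
```

```bash
python3 - <<'E'
from h import *
np.set_printoptions(precision=3,suppress=True)
for n in("scene","top"):
    p=bot.snapshot(n);save(p,n+"3")
    l=bot.masks_of(p,"bin_lid")
    if l:
        q=cloud(p,l[0]["region"]);q=q[(q[:,2]>80)&(q[:,2]<125)]
        for _ in range(3):
            c=q.mean(0);nv=np.linalg.svd(q-c,full_matrices=False)[2][2];q=q[abs((q-c)@nv)<4]
        print(n,l[0]["conf"],c,nv*np.sign(nv[2]),np.percentile(q,[1,99],axis=0))
    for s in bot.masks_of(p,"latch_arm")[:1]:
        q=cloud(p,s["region"]);k=q[(q[:,2]>125)&(q[:,2]<140)];print("peg",k.mean(0),len(k))
    for t in("latch_peg","latch_pivot"):
        for s in bot.spot_point(p,t)[:1]: print(t,s["conf"],atz(p,*s["at"],135 if t[6]=="p" and t[7]=="e" else 108))
print(bot.read_state()["tool_pos"])
E
```

```text
scene 0.77 [543.542  20.917  95.835] [-0.005 -0.001  1.   ] [[459.203 -95.064  91.895]
 [623.431 136.001  99.735]]
peg [ 445.208 -133.83   132.656] 24
latch_peg 0.64 [ 503.685 -354.089  135.   ]
latch_pivot 0.65 [600.72   17.412 108.   ]
top 0.58 [538.212  21.773  96.143] [-0.003 -0.001  1.   ] [[457.142 -96.37   92.493]
 [622.753 138.654  99.759]]
peg [ 442.366 -132.738  134.061] 25
latch_peg 0.64 [ 444.484 -138.94   135.   ]
latch_pivot 0.7 [ 517.917 -122.692  108.   ]
[ 346.673 -158.555  224.092]
```

View pics/scene3.png

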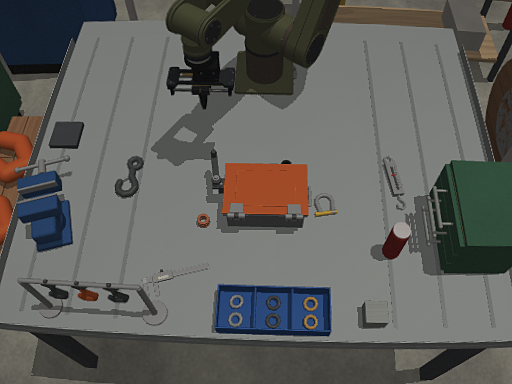

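The lid reads level at z≈96 in both views, so it's shut. The scene picture shows it flat at columns 222–310, rows 165–215, with the peg at column 213, row 152. Now I'll bring the fingers to the outer side of the peg.

Emit:
play_rows(plan=[[50, 5, 0, -0.15, 1], [50, 13, 0, 0, 1], [0, 0, 40, 0, 1], [0, 0, 40, 0, 1], [0, 0, 20, 0, 1]])

```text
time_s: 11.3
tool_pos: [460.0, -167.2, 129.7]
tool_rot: [0.007, 0.996, 0.086, 0.026]
wrist_force: [-0.4, 0.3, 0.7]
finger_gap: 0.6
```

Emit:
play_rows(plan=[[-12, 0, 5, 0, 1], [0, -7, 0, 0, 1], [0, -6, 0, 0, 1], [0, -6, 0, 0, 1], [0, 0, 0, 0, 1]])

```text
time_s: 11.92
tool_pos: [444.9, -148.9, 125.1]
tool_rot: [0.008, 0.996, 0.087, 0.027]
wrist_force: [0.0, -0.2, 0.1]
finger_gap: 0.8
```

```bash
python3 - <<'E'
from h import *
p=bot.snapshot("top");cv2.imwrite("pics/t4.png",cv2.resize(p["color"][130:270,200:360,::-1],None,fx=4,fy=4))
s=bot.read_state();print(s["tool_pos"],s["wrist_force"],s["joint_pos"])
E
```

```text
[ 445.06984857 -149.06583628  125.17497342] [-0.58283751 -0.22127296  0.17154098] [-0.4463278  -0.24450941  2.17099166  0.0155545   1.16102503  0.94447581]
```

View pics/t4.png

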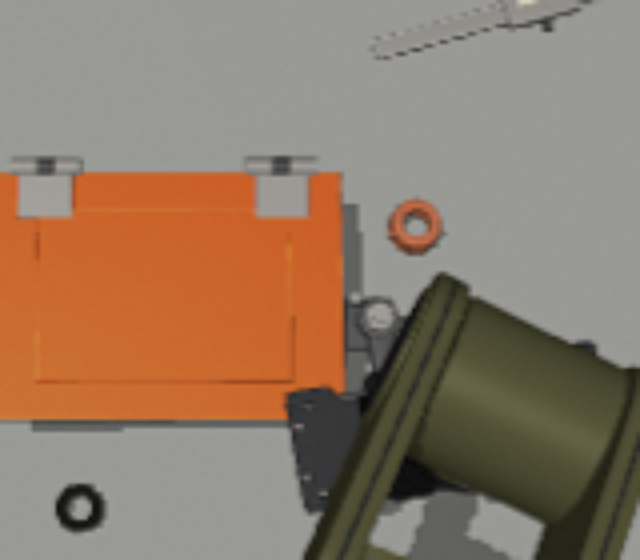

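The top crop shows the lid flat and shut. The pivot is at (380,315) in the crop, and the gripper sits by the peg just short of contact. Next I'll work out row shifts for the swing, with a limited tool turn because joint 6 could run out of range.

```bash
cat > sw.py <<'E'
import sys
from h import *
from scipy.spatial.transform import Rotation as Ro
s=bot.read_state();R=Ro.from_quat(np.roll(s["tool_rot"],-1)).as_matrix()
pos=np.array(s["tool_pos"]);yaw=np.arctan2(R[1,0],R[0,0])
piv=np.array([525,-121.])
f=lambda ph:piv+80*np.array([-np.sin(ph),np.cos(ph)])
# current phi: from peg centre implied by the finger
n=lambda y:np.array([-np.sin(y),np.cos(y)])
k=pos[:2]+19*n(yaw)-piv;ph=np.arctan2(-k[0],k[1])
dphi,turn=float(sys.argv[1]),float(sys.argv[2])
print("pos",pos,"yaw",yaw,"phi",ph,"r",np.hypot(*k),"F",s["wrist_force"],"j6",s["joint_pos"][5])
p=pos[:2]
for i in range(5):
    ph-=dphi;y2=yaw-turn;t=f(ph)-19*n(y2);d=t-p
    print(np.round([d@[np.cos(yaw),np.sin(yaw)],d@[np.sin(yaw),-np.cos(yaw)]],1),round(ph,2))
    p=t;yaw=y2
E
python3 sw.py 0.12 0.09
```

```text
pos [ 445.06984857 -149.06583628  125.17497342] yaw 0.17470184821122503 phi 1.6827229694788195 r 83.75671425358584 F [-0.58283751 -0.22127296  0.17154098] j6 0.9444758083892967
[ 3.2 -9.4] 1.56
[-0.2 -9.6] 1.44
[ 0.  -9.5] 1.32
[ 0.3 -9.5] 1.2
[ 0.6 -9.4] 1.08
```

Emit:
play_rows(plan=[[2, -9.5, 0, 0.09, 1], [0, -9.5, 0, 0.09, 1], [0, -9.5, 0, 0.09, 1], [0, -9.5, 0, 0.09, 1], [0.5, -9.5, 0, 0.09, 1]])

```text
time_s: 12.6
tool_pos: [448.5, -102.5, 126.2]
tool_rot: [0.003, 0.989, -0.145, 0.029]
wrist_force: [0.2, -0.6, -0.8]
finger_gap: 0.4
```

```bash
python3 sw.py 0.12 0.09
```

```text
pos [ 448.49215219 -102.49968926  126.24515213] yaw -0.2918006769154942 phi 1.0939921395547227 r 79.96025515783353 F [ 0.16296533 -0.59784014 -0.76524932] j6 1.5155607399571493
[ 0.6 -9.4] 0.97
[ 0.9 -9.3] 0.85
[ 1.2 -9.2] 0.73
[ 1.4 -9.1] 0.61
[ 1.7 -9. ] 0.49
```

Emit:
play_rows(plan=[[0.5, -9.5, 0, 0.09, 1], [1, -9.5, 0, 0.09, 1], [1, -9, 0, 0.09, 1], [1.5, -9, 0, 0.09, 1], [1.5, -9, 0, 0.09, 1]])

```text
time_s: 13.22
tool_pos: [474.4, -64.5, 127.5]
tool_rot: [-0.002, 0.929, -0.369, 0.029]
wrist_force: [-0.7, -0.8, 0.4]
finger_gap: 0.5
```

```bash
python3 sw.py 0.1 0.06; python3 - <<'E'
from h import *
for n in("scene","top"):
    p=bot.snapshot(n)
    if n=="scene":cv2.imwrite("pics/s5.png",cv2.resize(p["color"][110:250,180:340,::-1],None,fx=4,fy=4))
    for s in bot.masks_of(p,"latch_arm")[:1]:
        q=cloud(p,s["region"]);q=q[(q[:,2]>100)&(q[:,2]<140)];print(n,s["conf"],np.percentile(q,[2,50,98],axis=0).round())
    for s in bot.spot_point(p,"latch_peg")[:1]: print(s["conf"],atz(p,*s["at"],135))
E
```

```text
pos [474.435002   -64.46161649 127.50799769] yaw -0.7577350718340214 phi 0.48987003940167384 r 79.71481905240618 F [-0.71204533 -0.8435975   0.36836325] j6 2.083657989763859
[ 1.5 -7.6] 0.39
[ 2.1 -7.4] 0.29
[ 2.4 -7.2] 0.19
[ 2.6 -7.1] 0.09
[ 2.9 -6.9] -0.01
scene 0.49 [[ 478. -130.  101.]
 [ 505.  -86.  109.]
 [ 534.  -43.  134.]]
0.79 [482.13107322 -45.98722515 135.        ]
0.15 [ 409.42280181 -339.45575566  135.        ]
```

View pics/s5.png

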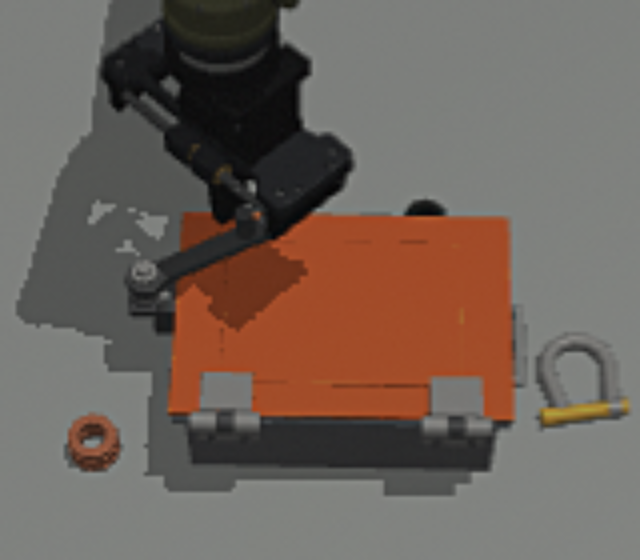

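The crop shows the arm over the lid with the peg at (250,215), just ahead of the fingers, so the swing is tracking. I'll carry on toward the stop.

Emit:
play_rows(plan=[[1.5, -7.5, 0, 0.06, 1], [2, -7.5, 0, 0.06, 1], [2.5, -7, 0, 0.06, 1], [2.5, -5, 0, 0.05, 1], [2, -4, 0, 0.05, 1]])

```text
time_s: 14.15
tool_pos: [502.2, -53.4, 128.1]
tool_rot: [-0.005, 0.867, -0.497, 0.026]
wrist_force: [-2.0, 1.3, -0.4]
finger_gap: 0.2
```

```bash
python3 sw.py 0.04 0.02
```

```text
pos [502.22644685 -53.38267355 128.11175248] yaw -1.0411152496046343 phi 0.08240021707318856 r 77.48011953446468 F [-2.03123136  1.33878295 -0.38657233] j6 2.404442454213931
[-1.2 -4. ] 0.04
[ 1.1 -2.8] 0.0
[ 1.2 -2.8] -0.04
[ 1.2 -2.8] -0.08
[ 1.3 -2.7] -0.12
```

Emit:
play_rows(plan=[[0, -3, 0, 0.02, 1], [1, -3, 0, 0, 1], [1, -3, 0, 0, 1], [1, -2.5, 0, 0, 1], [1, -2.5, 0, 0, 1]])

```text
time_s: 14.78
tool_pos: [510.8, -51.5, 127.9]
tool_rot: [-0.0, 0.863, -0.504, 0.019]
wrist_force: [-13.4, -2.9, 9.4]
finger_gap: 0.5
```

Emit:
play_rows(plan=[[0, -2, 0, 0, 1], [0, 10, 0, 0, 1], [0, 15, 0, 0, 1], [0, 0, -50, 0, 1], [0, 0, -50, 0, 1]])

```text
time_s: 15.4
tool_pos: [481.3, -61.7, 224.3]
tool_rot: [0.003, 0.864, -0.504, 0.013]
wrist_force: [1.2, 0.1, -0.3]
finger_gap: 0.3
```

Emit:
play_rows(plan=[[0, 50, -20, -0.15, 1], [0, 50, 0, -0.15, 1], [0, 50, 0, -0.15, 1], [0, 30, 0, 0, 1], [0, 0, 0, 0, 1]])

```text
time_s: 16.02
tool_pos: [345.4, -181.3, 250.1]
tool_rot: [0.006, 0.956, -0.293, 0.02]
wrist_force: [0.8, -0.8, 0.1]
finger_gap: 0.6
```

```bash
python3 - <<'E'
from h import *
np.set_printoptions(precision=3,suppress=True)
for n in("scene","top"):
    p=bot.snapshot(n)
    if n=="top":cv2.imwrite("pics/t6.png",cv2.resize(p["color"][120:280,160:340,::-1],None,fx=4,fy=3.7))
    for s in bot.masks_of(p,"latch_arm")[:1]:
        q=cloud(p,s["region"]);k=q[(q[:,2]>125)&(q[:,2]<140)];a=q[(q[:,2]>103)&(q[:,2]<113)]
        l=cv2.minAreaRect(a[:,:2].astype(np.float32));print(n,s["conf"],"peg",k.mean(0),len(k),l,np.linalg.svd((a-a.mean(0))[:,:2],full_matrices=False)[2][0])
    l=bot.masks_of(p,"bin_lid")
    if l:
        q=cloud(p,l[0]["region"]);q=q[(q[:,2]>85)&(q[:,2]<102)];c=q.mean(0);print("lid",c,np.linalg.svd(q-c,full_matrices=False)[2][2])
    for t in("latch_peg","latch_pivot"):
        for s in bot.spot_point(p,t)[:1]: print(t,s["conf"],atz(p,*s["at"],135 if t=="latch_peg" else 108))
s=bot.read_state();print(s["tool_pos"],s["wrist_force"])
E
```

```text
scene 0.58 peg [526.733 -40.944 132.652] 16 ((524.7227172851562, -76.96585083007812), (117.63091278076172, 27.12615966796875), 89.01908111572266) [-0.027  1.   ]
lid [544.867  25.198  95.775] [ 0.005  0.    -1.   ]
latch_peg 0.8 [523.736 -50.241 135.   ]
latch_pivot 0.86 [ 530.721 -124.522  108.   ]
top 0.85 peg [519.958 -40.488 134.553] 23 ((521.4351806640625, -75.91226959228516), (113.40692138671875, 24.57121467590332), 89.12528228759766) [-0.016  1.   ]
lid [538.97   24.754  96.091] [-0.002 -0.001  1.   ]
latch_peg 0.53 [521.706 -41.296 135.   ]
latch_pivot 0.69 [ 522.669 -115.365  108.   ]
[ 346.839 -179.86   249.955] [ 1.002  0.446 -0.018]
```

View pics/t6.png

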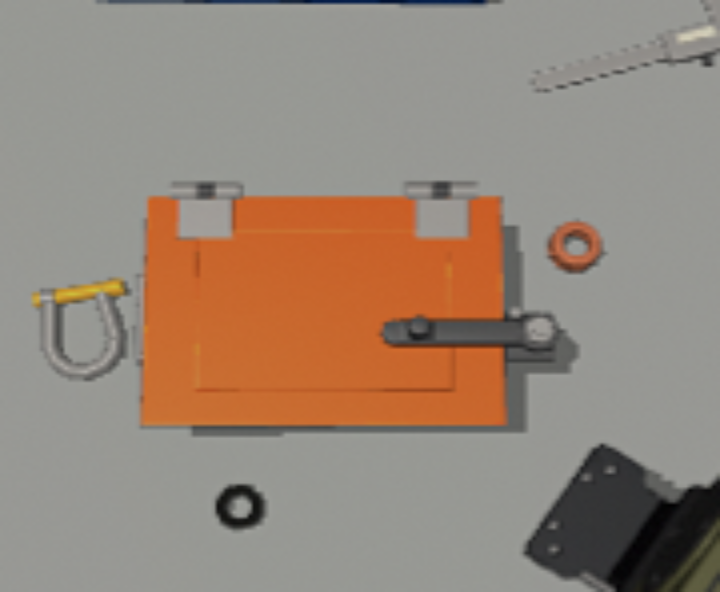

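The crop shows the lid shut and the latch arm lying straight across it (peg at (418,325)). The bystanders look unmoved and the gripper is clear, so I'm handing in.

```bash
python3 -c "
from workcell import bot
print(bot.close_job())"
```

```text
the job is handed in; nothing more can be done
None
```

The lid is shut and the latch arm lies across it against its stop; I handed the job in at about 16 s of the 56 s allowed.

- **Lid:** I pushed it over from its painted outer face with closed fingers, so they never went near the seal. I slowed near the end and pressed until it stopped moving at about 14 N. In both cameras the lid reads level to within 0.005 rad, with its top at about z = 96 mm, where a shut lid should be.
- **Latch:** I pushed the peg round from outside until the force rose to about 13 N at the stop. Both cameras put the arm within about 0.02 rad of the bin's +y. That is about the limit of what the cameras can measure, so the force rise is the firmer sign that it is home.
- **Surroundings:** The shackle, grommet, washers and the part of the caliper in the last picture lie where they were. The arm did not go near the other bystanders; I did not re-measure any of them. The gripper was well clear when I handed in.

No check failed. The single-point network disagreed in places: it put the peg up to about 10 mm off in the last look, and further off in earlier ones. I relied on the depth readings and pictures instead.

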